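# Carry the swinging sample cylinder to the reading tray

### The job

Pick up the swing carrier by the black tab on top and carry it to the white spill tray, balancing the tall top-heavy cylinder that swings in it so that it stays upright, and keeping the carrier itself level. Hold it in the air close above the middle of the tray, with the cylinder upright, for five seconds while the reading camera takes its pictures, then set it down gently in the middle of the tray with the cylinder standing upright and let go. Do not touch the cylinder, and leave the other glassware alone.

Things in the scene. Friction and masses are not known exactly. Their poses are not given: they have to be found in the camera images.
- carrier: aluminium swing carrier, loose, 0.30 kg, 126 (x) by 160 (y) by 320 mm (z). Two skids 16 x 160 x 10 mm along its y at x = -55 and +55 mm, a post (8 x 22 mm) up from each, a cross bar along x (top at 268 mm) and the black lifting tab on it. A hinge along its x axis, 115 mm above its underside, carries the cylinder between the posts. Origin: centre of its underside; z up.
- tab (a point): grasp point in the black lifting tab, 295 mm above the carrier's underside on its centre line. The tab is a flat plate 60 mm along the carrier's x, 12 mm thick along the carrier's y (pinch it across y, from above) and reaches from 268 to 320 mm above the underside.
- column: sample cylinder, 228 mm tall, 0.60 kg: glass tube (40 mm diameter), black foot (68 mm diameter, 18 mm thick), dark steel head (54 mm diameter, 30 mm thick). Origin on the hinge axis, 115 mm above the foot's flat bottom; z up along the tube, x along the hinge. It swings about the carrier's x axis (head moves along the carrier's y), stops at 0.4 rad from the carrier, hardly any friction.
- head (a point): centre of the top face of the cylinder's steel head, 113 mm above the hinge axis (228 mm above the foot's bottom)
- tray: white plastic spill tray, fixed: 260 (x) by 280 (y) by 25 mm high, walls and floor 5 mm thick, open at the top. Origin: centre of its underside, on the bench. A small black camera on a post stands fixed behind it, 145 to 195 mm from its centre along its +x, up to 150 mm high.
- tray_in (a point): centre of the tray's inner floor, 5 mm above the bench
- flask: bystander: round glass flask on a cork ring, 90 mm diameter, 142 mm high; origin at the centre of its underside
- reagent: bystander: brown reagent jar, 64 mm diameter, 130 mm high; origin at the centre of its underside
- beaker: bystander: empty beaker, 70 mm diameter, 90 mm high; origin at the centre of its underside
- hinge (a point): middle of the hinge, 115 mm above the carrier's underside. Off the ground the cylinder topples: centre of mass 11 mm above the hinge, inertia 0.0054 kg m2 about it, held only by a weak rubber bush, 0.049 N m/rad to the carrier. Lean th, carrier lean f, hinge acceleration a, all towards carrier +y: th'' = 12 th - 9 (th - f) - 1.22 a (SI). Time constant 0.45 to 0.9 s by mass.
- foot (a point): centre of the flat bottom of the cylinder's foot, 115 mm below the hinge. Upright it is flush with the skids: while the carrier stands on a flat surface the foot stands on it too and keeps the cylinder upright; once lifted, tilting the carrier a little or moving it to the side of the lean must keep it up.

How it is judged:
By the outcome, as a careful person would: the job done as asked, in the order asked, and still so for the second after the job is handed in, with the robot touching nothing.
It also fails if it takes over 64 s, if anything falls off the work surface, if the arm or the gripper's body presses on something with over 40 N, if the wrist force passes 120 N, or if a joint passes its speed limit or range.

### The arm

A 6-joint arm with a two-finger parallel gripper is mounted at the origin on the work surface. World frame = base frame: x ahead of the robot, y to its left, z up, the work surface at z = 0. Lengths are in m, angles in rad, forces in N, time in s.
With the tool pointing down it reaches from about 0.25 to 0.85 m from the base axis. Payload 12.5 kg.
Tool frame: the origin (TCP) lies at the very end of the fingers, on their centre line; the grasp point (between the pads) lies 19 mm behind it; z points along the fingers, x is the direction in which the jaws open and shut, and the axes are right-handed (so a half turn about z gives the same grasp; the last joint's range is limited). The gripper opens to 93 mm and grips with 3 to 60 N. Pads are 15 mm wide; open, the fingers measure 128 mm over their backs; the gripper's body (75 mm by 188 mm) begins 65 mm behind the grasp point.
Start: joints at [-0.085, 0.351, 1.652, -0, 1.139, -0.085], TCP at [0.55, 0, 0.219] pointing down, gripper open.
Joint ranges: [-2.75, 2.75], [-0.79, 2.1], [0.01, 2.65], [-1.57, 4.71], [0.07, 3.14], [-2.87, 2.87]. Speed limits (rad/s): [2.22, 2.22, 2.79, 3.14, 3.14, 3.14].

### API

Orientations are given as a rotation vector (axis times angle).
In Python, from rig import observe, get_image, camera_info, sign_off gives the robot as it stands. The module is installed in compiled form; this text tells all that it offers.
- The arm moves only by the tool carry_out, never from a script. Its arguments are lists of equal length, an entry for each row: "slide": the shift along the tool's x, y, z in m, a list of three; "turn": the turn, a rotation vector about the tool's x, y, z in degrees, a list of three; "hand": the closure, from 0 (fully open) to 1 (shut). In form: {"slide": [[dx, dy, dz], ...], "turn": [[ax, ay, az], ...], "hand": [hand, ...]}. A call has 1 to 12 rows; each row is the pose to reach, as a shift and turn from the pose measured when the call began, along the tool's axes at that moment; what a row does not reach only later rows make up. A row lasts 1/10 s, in which the tool goes at most 50 mm and 8.59 degrees, less where a joint would pass 70% of its speed; a pose out of reach is approached as far as the arm can. A call with a gripper value outside its range is refused whole. The fingers move at their own pace and stop on an object; the grip force is fixed at half the most. Time passes only in rows, so rows that repeat a pose let the fingers close. It gives the time, the measured TCP pose, the force and the opening at its end, in the units of the state.
- observe(): the state, without advancing time (a new reading comes with each control period).
- get_image(name): name is "scene" or "side" or "wrist"; returns (picture, depth): 384x512x3 uint8, red, green, blue; 384x512 float32, m along the optical axis (not along the pixel's ray), 0 where there is no reading.
- camera_info(name): a dict with "mtx" (3x3 intrinsics, pixels), "position" and "orientation" of the camera in the world; the wrist camera has in their place "T_tool_cam" (4x4, takes a point from camera to tool coordinates, whose origin is the TCP and whose axes are the tool frame's). Camera axes: x right, y down, z forward; pixel columns grow to the right and rows downward; lengths in m; the calibration is good to about 2 mm. The wrist camera is an equidistant fisheye: a pixel r from the principal point sees the ray r / f radians off the axis. A picture is of the moment at which its call begins: read the wrist's pose just before it. camera_info takes no time and is no camera call.
- sign_off(): hands the job in, once; it reports no verdict.
The state is a dict: "t": time; "qpos": joint angles; "joint_velocities": joint speeds; "effort": joint torques, N m; "position": TCP position; "tcp_rot": TCP orientation; "ft_force": force on the tool from outside, world axes, zero at the start; "wrist_torque": the same for the moment, N m; "finger_gap": opening from 0.0 (shut) to 1.0 (fully open).
Only numpy, scipy, OpenCV 4.12 (cv2) and the standard library are available. Lean on these libraries where they do the work, as an engineer would, in place of code of your own. Each camera call takes 0.05 s, during which the arm holds its last target. There are 200 camera calls.

## Working session

There is one attempt and no reset: what is moved stays moved. The work goes in short steps, Python scripts to look and compute and a tool call to move; the robot and the scene stay as the last step left them, time stands still between calls to the robot, and variables do not carry over. Pictures are saved under pics/ and viewed, about 8 in all and at most 12, crops included, and the job is handed in when it is done.

Besides the shell and the picture viewer there is one more tool, called after "Call:" as name(argument=value, ...) on one line, values as JSON. carry_out: Moves the arm, as the interface text tells. Its arguments: {"type":"object","properties":{"slide":{"type":"array"},"turn":{"type":"array"},"hand":{"type":"array"}},"required":["slide","turn","hand"]}

```bash
mkdir -p pics; cat > h.py <<'E'
import numpy as np, cv2
from rig import observe,get_image,camera_info
from scipy.spatial.transform import Rotation as R
def camT(n):
    c=camera_info(n); o=np.array(c["orientation"]); 
    Rm=o if o.shape==(3,3) else (R.from_rotvec(o).as_matrix() if o.size==3 else R.from_quat(o).as_matrix())
    return np.array(c["mtx"]),Rm,np.array(c["position"])
def grab(n,f):
    p,d=get_image(n); cv2.imwrite(f"pics/{f}.png",p[:,:,::-1]); np.save(f"pics/{f}.npy",d); return p,d
def cloud(n,d):
    K,Rm,t=camT(n); v,u=np.mgrid[:384,:512]
    P=np.stack([(u-K[0,2])/K[0,0]*d,(v-K[1,2])/K[1,1]*d,d],-1)
    return P@Rm.T+t
E
python3 - <<'E'
from h import *
s=observe();print(s)
for n in("scene","side"):
    print(n,camera_info(n)); grab(n,n+"0")
a=cv2.imread("pics/scene0.png");b=cv2.imread("pics/side0.png")
cv2.imwrite("pics/both.png",np.vstack([a,b]) if 0 else a)
E
```

```text
{'t': 0.0, 'qpos': array([-8.45961890e-02,  3.51250813e-01,  1.65240232e+00, -1.06697888e-07,
        1.13908854e+00, -8.45993061e-02]), 'joint_velocities': array([-0.00119678, -0.00198125,  0.00119062, -0.00108098,  0.00026438,
        0.00027329]), 'effort': array([ 1.41757551e-03, -4.97321892e+01, -2.85254824e+01,  6.99741254e-02,
        2.57699919e-02, -1.73020858e-04]), 'position': array([5.49667953e-01, 5.58014888e-05, 2.18101717e-01]), 'tcp_rot': array([-3.14149515e+00, -4.96625310e-06,  1.79838105e-03]), 'ft_force': array([-1.05525113, -0.38247765, -0.17033765]), 'wrist_torque': array([ 0.00313675, -0.05457596, -0.0191313 ]), 'finger_gap': 1.0012885212963631}
scene {'mtx': array([[429.46753045,   0.        , 258.01270763],
       [  0.        , 429.46753045, 185.45042892],
       [  0.        ,   0.        ,   1.        ]]), 'position': array([1.31667053, 0.7279046 , 0.82104128]), 'orientation': array([-1.08895408, -2.19685785,  1.18334136])}
side {'mtx': array([[396.4189423 ,   0.        , 252.12962811],
       [  0.        , 396.4189423 , 192.94175556],
       [  0.        ,   0.        ,   1.        ]]), 'position': array([0.35877716, 0.92865339, 0.83639764]), 'orientation': array([-0.41245   ,  2.71283416, -1.29257768])}
```

View pics/scene0.png

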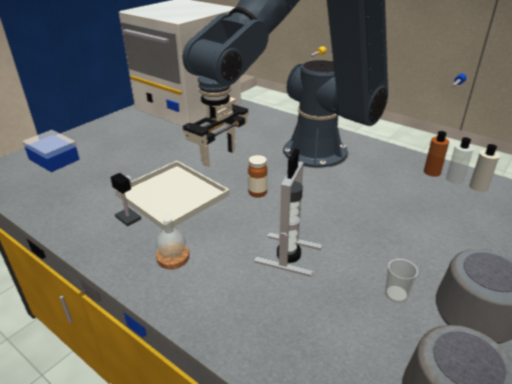

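View pics/side0.png

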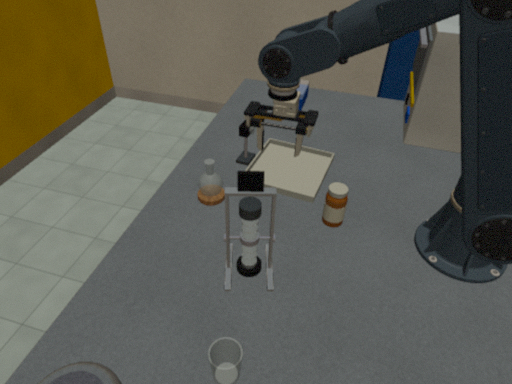

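```bash
python3 - <<'E'
from h import *
for n in("side","scene"):
    P=cloud(n,np.load(f"pics/{n}0.npy")); im=cv2.imread(f"pics/{n}0.png").astype(int)
    pts=dict(side=dict(tab=(251,181),jar=(338,190),flask=(210,165),beak=(226,375),head=(250,207)),scene=dict(tab=(293,160),jar=(258,160),flask=(172,258),cam=(120,180),b=(400,285)))[n]
    for k,(u,v) in pts.items(): print(n,k,P[v,u].round(3))
    # tab: dark points z .27-.33
    x,y,z=P[...,0],P[...,1],P[...,2]
    c=P[pts['tab'][1],pts['tab'][0]]
    near=(np.hypot(x-c[0],y-c[1])<.15)
    for nm,m in(("tab",near&(z>.275)&(z<.33)),("tabtop",near&(z>.314)&(z<.33)),("skid",near&(z>.006)&(z<.014)),("bar",near&(z>.245)&(z<.272)),("tray",(np.hypot(x-.55,y+.2)<.35)&(z>.019)&(z<.03)&(im.min(-1)>140)),("floor",(np.hypot(x-.55,y+.2)<.35)&(z>.001)&(z<.012)&(im.min(-1)>150))):
        if m.sum()<5: print(n,nm,m.sum());continue
        r=cv2.minAreaRect((P[m][:,:2]*1000).astype(np.float32))
        print(n,nm,m.sum(),np.median(P[m],0).round(4),[np.round(q,1) for q in r])
E
```

```text
side tab [0.554 0.255 0.298]
side jar [0.366 0.008 0.132]
side flask [0.755 0.014 0.136]
side beak [0.504 0.575 0.061]
side head [0.552 0.265 0.23 ]
side tab 507 [0.5551 0.2539 0.3024] [array([555.5, 250. ]), array([58.3, 15.4]), np.float64(16.9)]
side tabtop 143 [0.5572 0.2517 0.3199] [array([555.8, 250.2]), array([57.9, 14.8]), np.float64(14.1)]
side skid 435 [0.5408 0.2775 0.0104] [array([560.4, 271.7]), array([265.4, 199.6]), np.float64(18.1)]
side bar 412 [0.5546 0.2558 0.2677] [array([556.1, 250. ]), array([117.5,  26. ]), np.float64(17.2)]
side tray 0
side floor 0
scene tab [0.58  0.264 0.318]
scene jar [0.374 0.003 0.131]
scene flask [0.778 0.02  0.02 ]
scene cam [ 0.73  -0.227  0.149]
scene b [0.548 0.557 0.065]
scene tab 229 [0.5704 0.2577 0.3056] [array([558.2, 252.3]), array([64.9, 12.2]), np.float64(17.3)]
scene tabtop 82 [0.5633 0.2543 0.3189] [array([558.2, 252.3]), array([64.9, 12.2]), np.float64(17.6)]
scene skid 464 [0.5942 0.2722 0.0093] [array([563.7, 281.6]), array([156.8, 218.4]), np.float64(14.2)]
scene bar 250 [0.5943 0.2622 0.2664] [array([558.7, 251.7]), array([121.3,  23.1]), np.float64(17.0)]
scene tray 352 [ 0.533  -0.1795  0.0246] [array([ 552.1, -221.2]), array([286.3, 265.8]), np.float64(84.0)]
scene floor 2868 [ 0.5476 -0.2289  0.005 ] [array([ 532.9, -220.5]), array([552.8, 366.4]), np.float64(24.7)]
```

Picked off: tab at about (0.557, 0.251), carrier yaw 17°; tray centre (0.552, -0.221), yaw -6°. Heights agree with the data (0.319, 0.267, 0.010, 0.025). Going above the tab.

Call:
carry_out(slide=[[0,0,-0.05],[0,0,-0.1],[0,0,-0.15],[0,-0.03,-0.19],[0,-0.07,-0.19],[0,-0.11,-0.19],[0.007,-0.15,-0.19],[0.007,-0.19,-0.19],[0.007,-0.23,-0.19],[0.007,-0.251,-0.19],[0.007,-0.251,-0.19],[0.007,-0.251,-0.19]], turn=[[0,0,0],[0,0,8],[0,0,16],[0,0,24],[0,0,32],[0,0,40],[0,0,48],[0,0,56],[0,0,64],[0,0,73],[0,0,73],[0,0,73]], hand=[0,0,0,0,0,0,0,0,0,0,0,0])

```text
t: 1.3
position: [0.5568, 0.2509, 0.4077]
tcp_rot: [2.528, -1.863, -0.002]
ft_force: [-0.4, -0.6, -0.1]
finger_gap: 0.997
```

```bash
python3 - <<'E'
from h import *
s=observe();print(s['t'],s['position'],R.from_rotvec(s['tcp_rot']).as_matrix().round(3),s['finger_gap'])
print(camera_info("wrist"))
grab("wrist","w1")
E
```

```text
1.3 [0.5568056  0.2508649  0.40773091] [[ 0.296 -0.955 -0.002]
 [-0.955 -0.296 -0.   ]
 [-0.     0.002 -1.   ]] 0.9973317947870223
{'mtx': array([[297.31863964,   0.        , 256.71401704],
       [  0.        , 297.31863964, 192.85039206],
       [  0.        ,   0.        ,   1.        ]]), 'T_tool_cam': array([[ 9.99999223e-01,  1.24045383e-03,  1.24284563e-04,
         4.40072459e-04],
       [-1.22875573e-03,  9.63886233e-01,  2.66311508e-01,
        -7.31235984e-02],
       [ 2.10550951e-04, -2.66311454e-01,  9.63887009e-01,
        -1.66719110e-01],
       [ 0.00000000e+00,  0.00000000e+00,  0.00000000e+00,
         1.00000000e+00]])}
```

View pics/w1.png

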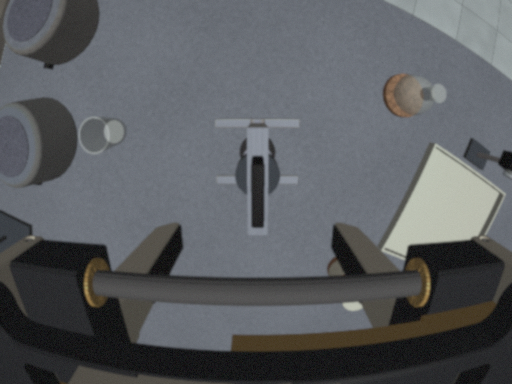

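```bash
cat >> h.py <<'E'
def wpts(d):
    c=camera_info("wrist");K=np.array(c["mtx"]);T=np.array(c["T_tool_cam"]); v,u=np.mgrid[:384,:512]
    dx=(u-K[0,2])/K[0,0];dy=(v-K[1,2])/K[1,1];r=np.hypot(dx,dy)+1e-9; s=np.tan(np.minimum(r,1.5))/r
    P=np.stack([dx*s*d,dy*s*d,d],-1); return P@T[:3,:3].T+T[:3,3]
E
python3 - <<'E'
from h import *
P=wpts(np.load("pics/w1.npy"))
s=observe(); zb=s['position'][2]
z=zb-P[...,2]; m=np.zeros(z.shape,bool); m[100:250,200:310]=1
for nm,a,b in(("tabtop",.31,.33),("bar",.26,.275),("head",.222,.235),("skid",.004,.018)):
    q=P[m&(z>a)&(z<b)]; print(nm,len(q),q.min(0).round(4),q.max(0).round(4),q.mean(0).round(4), cv2.minAreaRect((q[:,:2]*1e3).astype(np.float32)))
E
```

```text
tabtop 857 [-0.0048 -0.0298  0.0852] [0.0068 0.0301 0.0978] [ 0.0008 -0.0013  0.0874] ((1.0260539054870605, 0.17148208618164062), (11.512319564819336, 59.92424011230469), 0.06607219576835632)
bar 1324 [-0.0103 -0.0585  0.1337] [0.012  0.0595 0.1416] [ 0.0007 -0.0106  0.1389] ((1.0916690826416016, 0.4483489990234375), (22.0488224029541, 118.08150482177734), 0.35657644271850586)
head 690 [-0.0256 -0.0579  0.1746] [0.0271 0.023  0.1853] [ 0.0007 -0.0017  0.179 ] ((0.6667079925537109, -17.458293914794922), (80.85052490234375, 52.64934158325195), 89.75141143798828)
skid 944 [-0.1129 -0.0944  0.39  ] [0.0993 0.1562 0.404 ] [ 0.0006 -0.0179  0.3971] ((-6.2705230712890625, 32.36370086669922), (192.0632781982422, 268.2532653808594), 7.343377590179443)
```

Call:
carry_out(slide=[[0.001,0,0.03],[0.001,0,0.06],[0.001,0,0.09],[0.001,0,0.115],[0.001,0,0.13],[0.001,0,0.1315],[0.001,0,0.1315],[0.001,0,0.1315],[0.001,0,0.1315],[0.001,0,0.1315],[0.001,0,0.1315],[0.001,0,0.1315]], turn=[[0,0,0],[0,0,0],[0,0,0],[0,0,0],[0,0,0],[0,0,0],[0,0,0],[0,0,0],[0,0,0],[0,0,0],[0,0,0],[0,0,0]], hand=[0,0,0,0,0,0,0.3,0.5,0.7,0.8,1,1])

```text
t: 2.55
position: [0.557, 0.2494, 0.2766]
tcp_rot: [2.527, -1.864, -0.001]
ft_force: [-0.2, 0.4, -1.4]
finger_gap: 0.536
```

Call:
carry_out(slide=[[0,0,0],[0,0,0],[0,0,0],[0,0,0],[0,0,0],[0,0,0]], turn=[[0,0,0],[0,0,0],[0,0,0],[0,0,0],[0,0,0],[0,0,0]], hand=[1,1,1,1,1,1])

```text
t: 3.15
position: [0.557, 0.2494, 0.2765]
tcp_rot: [2.527, -1.864, -0.002]
ft_force: [-0.9, 0.7, -1.1]
finger_gap: 0.127
```

```bash
python3 - <<'E'
from h import *
s=observe();print(s['t'],s['position'],R.from_rotvec(s['tcp_rot']).as_matrix().round(4),s['finger_gap'],s['ft_force'],s['wrist_torque'])
grab("wrist","w2");grab("wrist","w3")
a=cv2.imread("pics/w2.png")[60:260,130:390]; cv2.imwrite("pics/w2c.png",cv2.resize(a,None,fx=3,fy=3,interpolation=2))
E
```

```text
3.15 [0.55699306 0.24942701 0.27647359] [[ 2.953e-01 -9.554e-01 -1.400e-03]
 [-9.554e-01 -2.953e-01 -2.000e-04]
 [-2.000e-04  1.400e-03 -1.000e+00]] 0.126869006695862 [-0.89723496  0.67851792 -1.14651757] [0.16845269 0.04220618 0.02274706]
```

View pics/w2c.png

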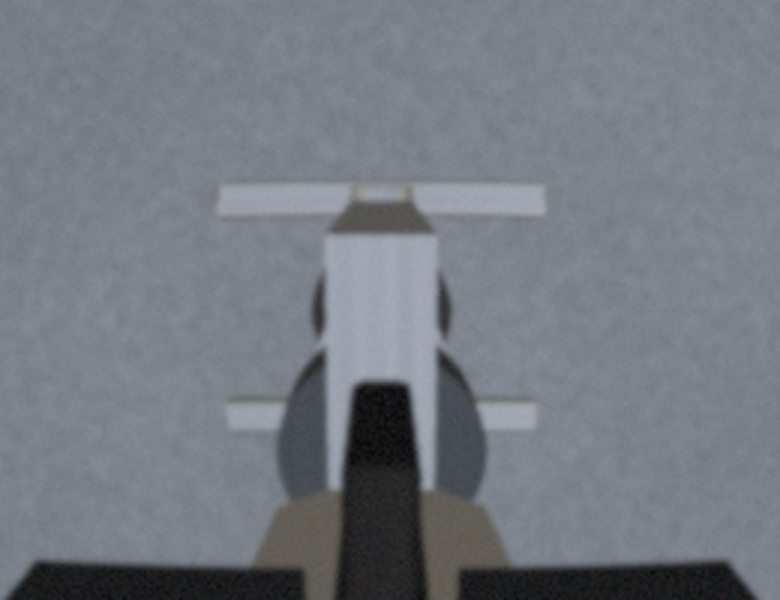

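```bash
cat > m.py <<'E'
from h import *
def edges(f):
    """head centre column (px) from depth mask and from its rows 190-216"""
    d=np.load(f"pics/{f}.npy"); P=wpts(d); z=P[...,2]; c=[]; w=[]
    for r in range(188,220):
        k=np.where((z[r]>.03)&(z[r]<.085)&(np.abs(P[r,:,0])<.08)&(P[r,:,1]<.02))[0]
        k=k[(k>190)&(k<325)]
        if len(k)>6: c.append((k[0]+k[-1])/2); w.append(k[-1]-k[0])
    return np.array(c),np.array(w)
E
python3 - <<'E'
from m import *
for f in("w2","w3"):
    c,w=edges(f); print(f,len(c),c.mean(),c.std(),c,w)
d=np.load("pics/w2.npy");P=wpts(d)
print(P[205,215:245,2].round(3),P[205,270:300,2].round(3)); print(P[205,230],P[205,285])
E
```

```text
w2 32 256.484375 0.08699631816921909 [256.5 256.5 256.5 256.5 256.5 256.5 256.5 256.5 256.5 256.5 256.5 256.5
 256.5 256.5 256.5 256.  256.5 256.5 256.5 256.5 256.5 256.5 256.5 256.5
 256.5 256.5 256.5 256.5 256.5 256.5 256.5 256.5] [57 59 59 61 61 61 63 63 65 65 65 67 67 67 67 68 69 69 69 69 69 69 69 69
 69 69 69 69 69 69 67 67]
w3 32 256.5 0.0 [256.5 256.5 256.5 256.5 256.5 256.5 256.5 256.5 256.5 256.5 256.5 256.5
 256.5 256.5 256.5 256.5 256.5 256.5 256.5 256.5 256.5 256.5 256.5 256.5
 256.5 256.5 256.5 256.5 256.5 256.5 256.5 256.5] [57 59 59 61 61 61 63 63 65 65 65 67 67 67 67 69 69 69 69 69 69 69 69 69
 69 69 69 69 69 69 67 67]
[0.276 0.276 0.277 0.276 0.276 0.279 0.274 0.048 0.048 0.048 0.048 0.047
 0.047 0.048 0.047 0.048 0.047 0.048 0.049 0.047 0.047 0.047 0.048 0.047
 0.009 0.007 0.008 0.009 0.007 0.008] [0.009 0.007 0.009 0.007 0.008 0.048 0.048 0.048 0.048 0.047 0.048 0.048
 0.049 0.048 0.049 0.048 0.048 0.049 0.048 0.047 0.047 0.049 0.277 0.276
 0.277 0.277 0.276 0.276 0.275 0.276]
[-0.01980696 -0.00427269  0.04774145] [ 0.02196497 -0.0043273   0.04773008]
```

```bash
cat > step.py <<'E'
import sys,json,os
from m import *
# usage: step.py nrows dprog dz dprog_next ; prog along line to tray (m), dz lift (m)
n,dp,dz,dpn=int(sys.argv[1]),*map(float,sys.argv[2:5])
TR=np.array([.552,-.221]); W2,B,G,L,K=3.0,9.,1.22,.03,.0067
if os.path.exists('par.json'): W2,L,B=json.load(open('par.json'))
def rd():
    s=observe(); return s['t'],s['position'],R.from_rotvec(s['tcp_rot']).as_matrix()
t,p,Rm=rd()
if not os.path.exists('st.json'):
    x=np.array([0,0,0.]);yaw=np.arctan2(Rm[1,0],Rm[0,0])
    S=dict(t=t,x=[0,0,0],P=np.diag([1e-5,1e-5,1e-4]).tolist(),H0=(p+[0,0,-.161]).tolist(),yaw=yaw,prog=0,z=0,kn=[[t-1,0,0],[t,0,0]],off=float(-Rm[2,0]),log=[])
else: S=json.load(open('st.json'))
H0=np.array(S['H0']);R0=np.array([[np.cos(S['yaw']),np.sin(S['yaw']),0],[np.sin(S['yaw']),-np.cos(S['yaw']),0],[0,0,-1]])
u=TR-H0[:2];D=np.linalg.norm(u);u/=D;ux=u@R0[:2,0]
def fs(kn,tt):
    kn=np.array(kn); return np.interp(tt-L,kn[:,0],kn[:,1]),np.interp(tt-L,kn[:,0],kn[:,2])
def prop(x,kn,t0,t1,P=None,rec=None):
    N=max(1,int(round((t1-t0)/.01)));h=(t1-t0)/N;x=np.array(x,float)
    for i in range(N):
        f,s0=fs(kn,t0+i*h);f2,s1=fs(kn,t0+(i+1)*h);sd=(s1-s0)/h
        v=x[1]; th=x[0]+h*(v-G*sd); v=v+h*(W2*(x[0]+th)/2+B*(f+f2)/2+x[2]); x=np.array([th,v,x[2]])
        if P is not None:
            F=np.array([[1,h,0],[W2*h,1,h],[0,0,1]]);P=F@P@F.T+np.diag([1e-7,1.5e-3,1e-5])*h
        if rec is not None and (i+1)%5==0: rec.append(x)
    return (x,P) if P is not None else x
# x[1] = thd + G*sdot
x,P=np.array(S['x']),np.array(S['P'])
for k in range(2):
    t,p,Rm=rd(); 
    if t>S['t']+1e-6: x,P=prop(x,S['kn'],S['t'],t,P)
    S['t']=t; nm=f"a{t:.2f}"; grab("wrist",nm); c,w=edges(nm)
    fm=-Rm[2,0]-S['off']; rel=(c.mean()-256.49)*K; y=rel+fm
    i=y-x[0]; Sg=P[0,0]+.0015**2; Kg=P[:,0]/Sg
    if S['z']>.003: x=x+Kg*i; P=P-np.outer(Kg,P[0])
    hx=p+Rm[:,2]*.161
    print(f"t{t:.2f} rel{rel:.4f} f{fm:.4f} th{y:.4f} innov{i:.4f} n{len(c)} w{w.mean():.1f} cmdf{S['kn'][-1][1]:.4f} hinge{(hx-H0).round(4)} roll{Rm[2,1]:.4f}")
    S['log'].append([t,rel,fm])
t,p,Rm=rd(); x,P=prop(x,S['kn'],S['t'],t,P);S['t']=t
print("est",x.round(4),"sd",np.sqrt(np.diag(P)).round(4),"prog",S['prog'],"of",round(D,4),"z",S['z'])
# plan
M=22;f0=S['kn'][-1][1];pr=S['prog']
prog=[pr+dp*min(j,n)/n+dpn/n*max(0,min(j-n,n)) for j in range(M+1)]
def knots(f): return S['kn']+[[t+.1*j,f[j-1],prog[j]*ux] for j in range(1,M+1)]
S['kn'].append([t,f0,pr*ux]) 
def sim(f,x):
    rec=[];prop(x,knots(f),t,t+.1*M,rec=rec);return np.array(rec)
base=sim(np.full(M,f0),x);w=np.sqrt(W2)
A=np.stack([sim(f0+e*.01,x)-base for e in np.eye(M)],-1)/.01  # (T,3,M)
T=len(base);wt=np.full(T,1.);wt[-1]=25
rows=[A[:,0]*1,  A[:,1]*.25, (A[-1:,1]+w*A[-1:,0])*15, np.eye(M)*.5, (np.eye(M)-np.eye(M,k=-1))*1.0]
rhs=[-base[:,0],-base[:,1]*.25+0*base[:,1],-(base[-1:,1]+w*base[-1:,0])*15,-f0*np.ones(M)*.5,np.zeros(M)]
df=np.linalg.lstsq(np.vstack(rows),np.concatenate(rhs),rcond=None)[0];f=f0+df
f=np.round(np.degrees(f),1);f=np.radians(f)
o=sim(f,x);print("pred th",o[1::4,0].round(3))
sl,tu=[],[]
for j in range(1,n+1):
    H=H0+np.append(u*prog[j],S['z']+dz*j/n); Rt=R0@R.from_euler('y',-(f[j-1]+S['off'])).as_matrix()
    q=H-Rt[:,2]*.161; sl.append((Rm.T@(q-p)).round(4).tolist()); tu.append(np.degrees(R.from_matrix(Rm.T@Rt).as_rotvec()).round(1).tolist())
print(json.dumps(sl));print(json.dumps(tu));print([1]*n)
S['kn']=[k for k in knots(f)[:-(M-n)] if k[0]>t-3];S['prog']=prog[n];S['z']+=dz;S['x']=x.tolist();S['P']=P.tolist()
json.dump(S,open('st.json','w'))
E
python3 step.py 6 0 0.03 0
```

```text
t3.25 rel-0.0000 f0.0000 th-0.0000 innov-0.0000 n32 w66.1 cmdf0.0000 hinge[-0.0002 -0.      0.    ] roll0.0014
t3.30 rel0.0001 f-0.0000 th0.0000 innov0.0000 n32 w66.1 cmdf0.0000 hinge[-0.0002 -0.     -0.    ] roll0.0014
est [0. 0. 0.] sd [0.0033 0.0128 0.01  ] prog 0 of 0.4704 z 0
pred th [0. 0. 0. 0. 0. 0. 0. 0. 0. 0. 0.]
[[0.0, -0.0, -0.005], [0.0, 0.0, -0.01], [0.0, 0.0, -0.015], [0.0, 0.0, -0.02], [0.0, 0.0, -0.025], [0.0, 0.0, -0.03]]
[[0.1, 0.0, -0.0], [0.1, 0.0, -0.0], [0.1, 0.0, -0.0], [0.1, 0.0, -0.0], [0.1, 0.0, -0.0], [0.1, 0.0, -0.0]]
[1, 1, 1, 1, 1, 1]
```

Call:
carry_out(slide=[[0,0,-0.005],[0,0,-0.01],[0,0,-0.015],[0,0,-0.02],[0,0,-0.025],[0,0,-0.03]], turn=[[0,0,0],[0,0,0],[0,0,0],[0,0,0],[0,0,0],[0,0,0]], hand=[1,1,1,1,1,1])

```text
t: 3.95
position: [0.557, 0.2494, 0.3069]
tcp_rot: [2.527, -1.864, -0.002]
ft_force: [0.0, 0.1, -8.3]
finger_gap: 0.13
```

```bash
python3 step.py 6 0 0.015 0.04
```

```text
t3.95 rel0.0028 f-0.0000 th0.0028 innov0.0028 n32 w66.3 cmdf0.0000 hinge[-0.0002 -0.      0.0304] roll0.0014
t4.00 rel0.0031 f0.0001 th0.0032 innov0.0000 n32 w66.3 cmdf0.0000 hinge[0.0002 0.0001 0.0314] roll0.0001
est [0.0035 0.0079 0.0003] sd [0.0017 0.0194 0.0102] prog 0.0 of 0.4704 z 0.03
pred th [ 0.004  0.006  0.008  0.008  0.    -0.007 -0.01  -0.007 -0.006 -0.007
 -0.009]
[[-0.0005, 0.0003, -0.0016], [-0.0002, 0.0003, -0.0041], [0.0003, 0.0003, -0.0066], [0.0006, 0.0003, -0.0091], [0.0009, 0.0003, -0.0116], [0.0012, 0.0003, -0.0141]]
[[-0.0, 0.2, 0.0], [-0.0, 0.1, 0.0], [-0.0, -0.1, 0.0], [-0.0, -0.2, 0.0], [-0.0, -0.3, 0.0], [-0.0, -0.4, 0.0]]
[1, 1, 1, 1, 1, 1]
```

Call:
carry_out(slide=[[-0.0005,0.0003,-0.0016],[-0.0002,0.0003,-0.0041],[0.0003,0.0003,-0.0066],[0.0006,0.0003,-0.0091],[0.0009,0.0003,-0.0116],[0.0012,0.0003,-0.0141]], turn=[[0,0.2,0],[0,0.1,0],[0,-0.1,0],[0,-0.2,0],[0,-0.3,0],[0,-0.4,0]], hand=[1,1,1,1,1,1])

```text
t: 4.65
position: [0.5574, 0.2482, 0.3217]
tcp_rot: [-2.525, 1.862, 0.009]
ft_force: [-0.4, 0.2, -7.8]
finger_gap: 0.124
```

```bash
python3 step.py 6 0.035 0 0.04
```

```text
t4.65 rel0.0035 f0.0071 th0.0107 innov0.0004 n32 w66.3 cmdf0.0070 hinge[ 0.     -0.0001  0.0452] roll0.0000
t4.70 rel0.0049 f0.0072 th0.0121 innov0.0001 n32 w66.2 cmdf0.0070 hinge[ 0.0003 -0.      0.0457] roll-0.0005
est [0.0138 0.0362 0.0004] sd [0.0017 0.0192 0.0103] prog 0.0 of 0.4704 z 0.045
pred th [ 0.013  0.009  0.005  0.002 -0.002 -0.007 -0.01  -0.007 -0.006 -0.008
 -0.011]
[[0.004, 0.0019, 0.0004], [0.0096, 0.0037, 0.0004], [0.0151, 0.0055, 0.0003], [0.021, 0.0073, 0.0003], [0.0268, 0.0091, 0.0002], [0.0324, 0.0108, 0.0002]]
[[-0.0, 0.5, -0.0], [-0.0, 0.5, -0.0], [-0.0, 0.5, -0.0], [-0.0, 0.4, -0.0], [-0.0, 0.3, -0.0], [-0.0, 0.3, -0.0]]
[1, 1, 1, 1, 1, 1]
```

Call:
carry_out(slide=[[0.004,0.0019,0.0004],[0.0096,0.0037,0.0004],[0.0151,0.0055,0.0003],[0.021,0.0073,0.0003],[0.0268,0.0091,0.0002],[0.0324,0.0108,0.0002]], turn=[[0,0.5,0],[0,0.5,0],[0,0.5,0],[0,0.4,0],[0,0.3,0],[0,0.3,0]], hand=[1,1,1,1,1,1])

```text
t: 5.35
position: [0.5568, 0.2134, 0.3215]
tcp_rot: [-2.526, 1.864, 0.002]
ft_force: [-0.6, 0.2, -8.7]
finger_gap: 0.127
```

```bash
python3 step.py 8 0.07 0 0.07
```

```text
t5.35 rel-0.0009 f0.0019 th0.0011 innov-0.0029 n32 w66.2 cmdf0.0017 hinge[-0.0002 -0.0356  0.045 ] roll-0.0007
t5.40 rel0.0008 f0.0012 th0.0020 innov0.0005 n32 w66.2 cmdf0.0017 hinge[-0.0001 -0.0366  0.0451] roll-0.0004
est [0.0044 0.0524 0.0002] sd [0.0017 0.0191 0.0104] prog 0.035 of 0.4704 z 0.045
pred th [ 0.003 -0.003 -0.004 -0.003 -0.001 -0.001 -0.003 -0.007 -0.009 -0.002
  0.002]
[[0.01, 0.0026, 0.0001], [0.0183, 0.0052, 0.0001], [0.0261, 0.0079, 0.0], [0.0336, 0.0106, 0.0], [0.0413, 0.0132, 0.0], [0.0491, 0.0159, -0.0], [0.0571, 0.0186, -0.0], [0.0652, 0.0212, -0.0]]
[[-0.0, -0.9, -0.0], [-0.0, -0.9, -0.0], [-0.0, -0.7, -0.0], [-0.0, -0.4, -0.0], [-0.0, -0.2, -0.0], [-0.0, -0.0, -0.0], [-0.0, 0.1, -0.0], [-0.0, 0.2, -0.0]]
[1, 1, 1, 1, 1, 1, 1, 1]
```

Call:
carry_out(slide=[[0.01,0.0026,0.0001],[0.0183,0.0052,0.0001],[0.0261,0.0079,0],[0.0336,0.0106,0],[0.0413,0.0132,0],[0.0491,0.0159,0],[0.0571,0.0186,0],[0.0652,0.0212,0]], turn=[[0,-0.9,0],[0,-0.9,0],[0,-0.7,0],[0,-0.4,0],[0,-0.2,0],[0,0,0],[0,0.1,0],[0,0.2,0]], hand=[1,1,1,1,1,1,1,1])

```text
t: 6.25
position: [0.5558, 0.144, 0.3215]
tcp_rot: [2.527, -1.866, 0.003]
ft_force: [0.5, -0.4, -9.0]
finger_gap: 0.123
```

```bash
python3 step.py 8 0.07 0 0.07
```

```text
t6.25 rel0.0101 f-0.0020 th0.0081 innov0.0099 n32 w66.2 cmdf-0.0017 hinge[-0.001  -0.1056  0.045 ] roll-0.0007
t6.30 rel0.0146 f-0.0031 th0.0115 innov0.0000 n32 w66.2 cmdf-0.0017 hinge[-0.001 -0.107  0.045] roll-0.0003
est [0.018  0.1309 0.001 ] sd [0.0018 0.0201 0.0106] prog 0.10500000000000001 of 0.4704 z 0.045
pred th [ 0.024  0.024  0.017  0.009  0.003 -0.001 -0.005 -0.011 -0.014 -0.009
 -0.008]
[[0.0014, 0.0024, 0.0001], [0.0098, 0.0051, 0.0001], [0.0198, 0.0077, 0.0001], [0.0304, 0.0104, 0.0001], [0.0404, 0.013, 0.0001], [0.0498, 0.0157, 0.0001], [0.0585, 0.0183, 0.0001], [0.0668, 0.021, 0.0001]]
[[-0.0, 2.1, -0.1], [-0.0, 2.1, -0.1], [-0.0, 1.5, -0.1], [-0.0, 0.7, -0.1], [-0.0, 0.1, -0.1], [-0.0, -0.3, -0.1], [-0.0, -0.4, -0.1], [-0.0, -0.4, -0.1]]
[1, 1, 1, 1, 1, 1, 1, 1]
```

Call:
carry_out(slide=[[0.0014,0.0024,0.0001],[0.0098,0.0051,0.0001],[0.0198,0.0077,0.0001],[0.0304,0.0104,0.0001],[0.0404,0.013,0.0001],[0.0498,0.0157,0.0001],[0.0585,0.0183,0.0001],[0.0668,0.021,0.0001]], turn=[[0,2.1,-0.1],[0,2.1,-0.1],[0,1.5,-0.1],[0,0.7,-0.1],[0,0.1,-0.1],[0,-0.3,-0.1],[0,-0.4,-0.1],[0,-0.4,-0.1]], hand=[1,1,1,1,1,1,1,1])

```text
t: 7.15
position: [0.5555, 0.0726, 0.3216]
tcp_rot: [-2.525, 1.863, 0.006]
ft_force: [-0.2, -0.3, -8.6]
finger_gap: 0.128
```

```bash
python3 step.py 8 0.08 0 0.08
```

```text
t7.15 rel-0.0174 f0.0047 th-0.0127 innov-0.0183 n32 w66.2 cmdf0.0052 hinge[-0.0017 -0.176   0.0451] roll-0.0007
t7.20 rel-0.0156 f0.0036 th-0.0120 innov0.0019 n32 w66.2 cmdf0.0052 hinge[-0.0017 -0.1773  0.0451] roll-0.0003
est [-0.0106  0.0435  0.    ] sd [0.0018 0.0201 0.0106] prog 0.17500000000000002 of 0.4704 z 0.045
pred th [-0.014 -0.02  -0.016 -0.009 -0.004 -0.002 -0.003 -0.008 -0.01  -0.001
  0.004]
[[0.0149, 0.0028, 0.0002], [0.0244, 0.0058, 0.0001], [0.032, 0.0088, 0.0], [0.0393, 0.0119, -0.0001], [0.0468, 0.0149, -0.0002], [0.0549, 0.018, -0.0002], [0.0639, 0.021, -0.0002], [0.0731, 0.0241, -0.0003]]
[[-0.0, -2.4, -0.1], [-0.0, -2.4, -0.1], [-0.0, -1.7, -0.1], [-0.0, -0.9, -0.1], [-0.0, -0.2, -0.1], [-0.0, 0.3, -0.1], [-0.0, 0.5, -0.1], [-0.0, 0.6, -0.1]]
[1, 1, 1, 1, 1, 1, 1, 1]
```

Call:
carry_out(slide=[[0.0149,0.0028,0.0002],[0.0244,0.0058,0.0001],[0.032,0.0088,0],[0.0393,0.0119,-0.0001],[0.0468,0.0149,-0.0002],[0.0549,0.018,-0.0002],[0.0639,0.021,-0.0002],[0.0731,0.0241,-0.0003]], turn=[[0,-2.4,-0.1],[0,-2.4,-0.1],[0,-1.7,-0.1],[0,-0.9,-0.1],[0,-0.2,-0.1],[0,0.3,-0.1],[0,0.5,-0.1],[0,0.6,-0.1]], hand=[1,1,1,1,1,1,1,1])

```text
t: 8.05
position: [0.5539, -0.0051, 0.3216]
tcp_rot: [2.527, -1.862, 0.009]
ft_force: [-0.3, 0.4, -8.8]
finger_gap: 0.127
```

```bash
python3 step.py 8 0.08 0 0.08
```

```text
t8.05 rel0.0207 f-0.0065 th0.0142 innov0.0202 n32 w66.3 cmdf-0.0070 hinge[-0.0027 -0.2554  0.0451] roll-0.0007
t8.10 rel0.0276 f-0.0077 th0.0199 innov0.0001 n32 w66.3 cmdf-0.0070 hinge[-0.0027 -0.2571  0.0451] roll-0.0002
est [0.029  0.1827 0.0017] sd [0.0018 0.0201 0.0107] prog 0.255 of 0.4704 z 0.045
pred th [ 0.039  0.042  0.03   0.016  0.007  0.002 -0.002 -0.007 -0.009 -0.
  0.005]
[[-0.0017, 0.0027, 0.0004], [0.0078, 0.0057, 0.0005], [0.0207, 0.0088, 0.0004], [0.0341, 0.0118, 0.0003], [0.0465, 0.0149, 0.0003], [0.058, 0.0179, 0.0004], [0.0681, 0.021, 0.0005], [0.0779, 0.024, 0.0005]]
[[-0.0, 3.6, -0.0], [-0.0, 3.6, -0.0], [-0.0, 2.4, -0.0], [-0.0, 1.0, -0.0], [-0.0, 0.0, -0.0], [-0.0, -0.7, -0.0], [-0.0, -0.9, -0.0], [-0.0, -1.0, -0.0]]
[1, 1, 1, 1, 1, 1, 1, 1]
```

```bash
cat > fit.py <<'E'
import json,numpy as np
from scipy.optimize import least_squares
S=json.load(open('st.json'));kn=np.array(S['kn']);lg=[l for l in S['log'] if l[0]>=kn[0,0]+.1];lg=np.array(lg)
print(kn[0,0],len(lg),S['log'][-1],kn[-9])
def sim(q):
    W2,B,L,G,th,v,d,Ls=q;tt=np.arange(lg[0,0],lg[-1,0]+.006,.005);f=np.interp(tt-L,kn[:,0],kn[:,1]);s=np.interp(tt-Ls,kn[:,0],kn[:,2]);out=[th]
    for i in range(len(tt)-1):
        n=th+v*.005-G*(s[i+1]-s[i]); v+=.005*(W2*(th+n)/2+B*(f[i]+f[i+1])/2+d); th=n; out.append(th)
    return np.interp(lg[:,0],tt,out)
y=lg[:,1]+lg[:,2]
q0=np.array([3,9,.03,1.22,y[0],.05,0,.03]);sg=np.array([.8,2,.04,.1,.01,.2,.01,.04])
for fr in (0,1):
    r=least_squares(lambda q:np.r_[(sim(q)-y)/.001,(q-q0)/sg*(1 if fr else np.array([1e3,1e3,1e3,1e3,1,1,1e3,1e3]))],q0,x_scale=sg)
    print(fr,r.x.round(4),((sim(r.x)-y)*1e3).round(1),r.cost)
E
python3 fit.py
```

```text
5.25 8 [8.1, 0.02759981249999994, -0.007664667054208411] [ 8.15000000e+00 -6.98131701e-03  2.42815542e-01]
0 [3.0000e+00 9.0001e+00 3.0000e-02 1.2200e+00 1.4000e-03 5.6000e-02
 0.0000e+00 3.0000e-02] [ 0.3  0.2 -2.  -2.2  5.   3.8 -0.6 -1.1] 24.81143753944185
1 [ 2.87350e+00  1.01385e+01 -3.80000e-03  1.21900e+00  1.10000e-03
  5.12000e-02  3.10000e-03  2.44000e-02] [ 0.   0.  -0.3  0.2  0.6 -0.4 -0.2  0.1] 0.9238483313340666
```

```bash
cat >> fit.py <<'E'
q=r.x
import sys
if len(sys.argv)>1:   # reset estimate at end of log; strip n planned rows
    n,dp=int(sys.argv[1]),float(sys.argv[2]);te=S['t'];W2,B,L,G,th,v,d,Ls=q
    kn=kn[:len(kn)-n];S['kn']=kn.tolist();S['prog']-=dp
    tt=np.arange(lg[0,0],te+.001,.005);f=np.interp(tt-L,kn[:,0],kn[:,1]);s=np.interp(tt-Ls,kn[:,0],kn[:,2])
    for i in range(len(tt)-1):
        m=th+v*.005-G*(s[i+1]-s[i]); v+=.005*(W2*(th+m)/2+B*(f[i]+f[i+1])/2+d); th=m
    S['x']=[th,v,d];S['P']=np.diag([4e-6,4e-5,1e-5]).tolist();print(te,S['x'],S['prog'])
    json.dump(S,open('st.json','w'));json.dump([W2,L,B,Ls],open('par.json','w'))
E
sed -i "s/W2,L,B=json.load(open('par.json'))/W2,L,B,Ls=json.load(open('par.json'))/; s/np.interp(tt-L,kn\[:,0\],kn\[:,2\])/np.interp(tt-Ls,kn[:,0],kn[:,2])/; s/1e-7,1.5e-3,1e-5/1e-7,2e-4,1e-5/; s/^for k in range(2):/for k in range(0 if 'replan' in sys.argv else 2):/; s/^S\['kn'\].append(\[t,f0,pr\*ux\])/if t>S['kn'][-1][0]: S['kn'].append([t,f0,pr*ux])/; s/\.0015\*\*2/.0012**2/" step.py
python3 fit.py 8 0.08; python3 step.py 8 0.08 0 0.07 replan
```

```text
5.25 8 [8.1, 0.02759981249999994, -0.007664667054208411] [ 8.15000000e+00 -6.98131701e-03  2.42815542e-01]
0 [3.0000e+00 9.0001e+00 3.0000e-02 1.2200e+00 1.4000e-03 5.6000e-02
 0.0000e+00 3.0000e-02] [ 0.3  0.2 -2.  -2.2  5.   3.8 -0.6 -1.1] 24.81143753944185
1 [ 2.87350e+00  1.01385e+01 -3.80000e-03  1.21900e+00  1.10000e-03
  5.12000e-02  3.10000e-03  2.44000e-02] [ 0.   0.  -0.3  0.2  0.6 -0.4 -0.2  0.1] 0.9238483313340666
8.15 [np.float64(0.02882749819651952), np.float64(0.17575165963585598), np.float64(0.0031197218786625245)] 0.255
est [   nan    nan 0.0031] sd [0.002  0.0063 0.0032] prog 0.255 of 0.4704 z 0.045
 ** On entry to DLASCL parameter number  4 had an illegal value
 ** On entry to DLASCL parameter number  4 had an illegal valuestep.py:21: RuntimeWarning: invalid value encountered in scalar divide
  f,s0=fs(kn,t0+i*h);f2,s1=fs(kn,t0+(i+1)*h);sd=(s1-s0)/h
Traceback (most recent call last):
  File "step.py", line 53, in <module>
    df=np.linalg.lstsq(np.vstack(rows),np.concatenate(rhs),rcond=None)[0];f=f0+df
       ~~~~~~~~~~~~~~~^^^^^^^^^^^^^^^^^^^^^^^^^^^^^^^^^^^^^^^^^^^^^^^^
numpy.linalg.LinAlgError: SVD did not converge in Linear Least Squares
```

```bash
sed -i 's/^    N=max(1,int/    if t1-t0<1e-6: return (np.array(x),P)\n    N=max(1,int/' step.py; python3 step.py 8 0.08 0 0.07 replan
```

```text
est [0.0288 0.1758 0.0031] sd [0.002  0.0063 0.0032] prog 0.255 of 0.4704 z 0.045
pred th [ 0.037  0.035  0.022  0.009  0.002 -0.001 -0.004 -0.01  -0.012 -0.007
 -0.006]
[[-0.0, 0.0027, 0.0003], [0.0098, 0.0057, 0.0004], [0.0224, 0.0088, 0.0003], [0.0353, 0.0118, 0.0003], [0.0473, 0.0149, 0.0003], [0.058, 0.0179, 0.0004], [0.0681, 0.021, 0.0005], [0.0773, 0.024, 0.0005]]
[[-0.0, 3.0, -0.0], [-0.0, 2.9, -0.0], [-0.0, 1.8, -0.0], [-0.0, 0.6, -0.0], [-0.0, -0.3, -0.0], [-0.0, -0.7, -0.0], [-0.0, -0.9, -0.0], [-0.0, -0.8, -0.0]]
[1, 1, 1, 1, 1, 1, 1, 1]
```

Call:
carry_out(slide=[[0,0.0027,0.0003],[0.0098,0.0057,0.0004],[0.0224,0.0088,0.0003],[0.0353,0.0118,0.0003],[0.0473,0.0149,0.0003],[0.058,0.0179,0.0004],[0.0681,0.021,0.0005],[0.0773,0.024,0.0005]], turn=[[0,3.0,0],[0,2.9,0],[0,1.8,0],[0,0.6,0],[0,-0.3,0],[0,-0.7,0],[0,-0.9,0],[0,-0.8,0]], hand=[1,1,1,1,1,1,1,1])

```text
t: 8.95
position: [0.5538, -0.0876, 0.3215]
tcp_rot: [-2.524, 1.863, 0.009]
ft_force: [0.1, 0.4, -9.1]
finger_gap: 0.128
```

```bash
python3 step.py 8 0.07 0 0.06
```

```text
t8.95 rel-0.0005 f0.0075 th0.0070 innov0.0024 n32 w66.2 cmdf0.0070 hinge[-0.0035 -0.3358  0.045 ] roll-0.0005
t9.00 rel0.0031 f0.0060 th0.0091 innov0.0009 n32 w66.3 cmdf0.0070 hinge[-0.0035 -0.3373  0.045 ] roll-0.0001
est [0.0131 0.0911 0.0033] sd [0.0011 0.0081 0.0043] prog 0.335 of 0.4704 z 0.045
pred th [ 0.015  0.012  0.007  0.003  0.001  0.001  0.001 -0.002 -0.001  0.008
  0.015]
[[0.0045, 0.0023, -0.0], [0.0125, 0.005, -0.0001], [0.0214, 0.0077, -0.0002], [0.0306, 0.0103, -0.0002], [0.0395, 0.013, -0.0003], [0.0481, 0.0157, -0.0004], [0.0565, 0.0183, -0.0004], [0.0648, 0.021, -0.0005]]
[[-0.0, 1.0, -0.1], [-0.0, 1.1, -0.1], [-0.0, 0.9, -0.1], [-0.0, 0.6, -0.1], [-0.0, 0.4, -0.1], [-0.0, 0.3, -0.1], [-0.0, 0.3, -0.1], [-0.0, 0.3, -0.1]]
[1, 1, 1, 1, 1, 1, 1, 1]
```

Much better prediction (innovation 0.002).

Call:
carry_out(slide=[[0.0045,0.0023,0],[0.0125,0.005,-0.0001],[0.0214,0.0077,-0.0002],[0.0306,0.0103,-0.0002],[0.0395,0.013,-0.0003],[0.0481,0.0157,-0.0004],[0.0565,0.0183,-0.0004],[0.0648,0.021,-0.0005]], turn=[[0,1.0,-0.1],[0,1.1,-0.1],[0,0.9,-0.1],[0,0.6,-0.1],[0,0.4,-0.1],[0,0.3,-0.1],[0,0.3,-0.1],[0,0.3,-0.1]], hand=[1,1,1,1,1,1,1,1])

```text
t: 9.85
position: [0.5527, -0.1567, 0.3215]
tcp_rot: [-2.527, 1.864, 0.002]
ft_force: [0.2, -0.5, -8.9]
finger_gap: 0.132
```

```bash
python3 step.py 8 0.045 0 0.02
```

```text
t9.85 rel0.0048 f0.0016 th0.0064 innov0.0051 n32 w66.2 cmdf0.0017 hinge[-0.0043 -0.4059  0.045 ] roll-0.0004
t9.90 rel0.0079 f0.0005 th0.0084 innov-0.0004 n32 w66.2 cmdf0.0017 hinge[-0.0043 -0.4072  0.045 ] roll-0.0001
est [0.0136 0.1014 0.0037] sd [0.0011 0.0081 0.0051] prog 0.405 of 0.4704 z 0.045
pred th [0.019 0.019 0.012 0.004 0.001 0.002 0.003 0.004 0.006 0.011 0.017]
[[-0.0011, 0.0013, 0.0001], [0.004, 0.003, 0.0001], [0.011, 0.0047, -0.0], [0.018, 0.0064, -0.0], [0.0248, 0.0082, -0.0001], [0.0307, 0.0099, -0.0001], [0.0364, 0.0116, -0.0001], [0.0417, 0.0133, -0.0001]]
[[-0.0, 1.9, -0.0], [-0.0, 2.0, -0.0], [-0.0, 1.4, -0.0], [-0.0, 0.8, -0.0], [-0.0, 0.3, -0.0], [-0.0, 0.1, -0.0], [-0.0, -0.0, -0.0], [-0.0, -0.0, -0.0]]
[1, 1, 1, 1, 1, 1, 1, 1]
```

Call:
carry_out(slide=[[-0.0011,0.0013,0.0001],[0.004,0.003,0.0001],[0.011,0.0047,0],[0.018,0.0064,0],[0.0248,0.0082,-0.0001],[0.0307,0.0099,-0.0001],[0.0364,0.0116,-0.0001],[0.0417,0.0133,-0.0001]], turn=[[0,1.9,0],[0,2.0,0],[0,1.4,0],[0,0.8,0],[0,0.3,0],[0,0.1,0],[0,0,0],[0,0,0]], hand=[1,1,1,1,1,1,1,1])

```text
t: 10.75
position: [0.5523, -0.2015, 0.3214]
tcp_rot: [-2.527, 1.865, 0.002]
ft_force: [-0.8, 0.4, -8.7]
finger_gap: 0.128
```

```bash
python3 step.py 8 0.0204 -0.008 0
```

```text
t10.75 rel-0.0017 f0.0013 th-0.0005 innov-0.0014 n32 w66.2 cmdf0.0017 hinge[-0.0048 -0.4507  0.0449] roll-0.0002
t10.80 rel-0.0008 f0.0005 th-0.0002 innov0.0002 n32 w66.1 cmdf0.0017 hinge[-0.0048 -0.4515  0.0449] roll-0.0001
est [0.0013 0.0333 0.0036] sd [0.0011 0.0081 0.0057] prog 0.45 of 0.4704 z 0.045
pred th [ 0.002  0.002  0.    -0.002 -0.003 -0.002 -0.001 -0.001 -0.001 -0.001
 -0.   ]
[[0.0006, 0.0005, 0.0009], [0.003, 0.0013, 0.0019], [0.0055, 0.0021, 0.0029], [0.0082, 0.0028, 0.0039], [0.0109, 0.0036, 0.0049], [0.0133, 0.0044, 0.0059], [0.0158, 0.0052, 0.0069], [0.0182, 0.0059, 0.0079]]
[[-0.0, 0.4, -0.1], [-0.0, 0.4, -0.1], [-0.0, 0.4, -0.1], [-0.0, 0.3, -0.1], [-0.0, 0.2, -0.1], [-0.0, 0.2, -0.1], [-0.0, 0.2, -0.1], [-0.0, 0.2, -0.1]]
[1, 1, 1, 1, 1, 1, 1, 1]
```

Call:
carry_out(slide=[[0.0006,0.0005,0.0009],[0.003,0.0013,0.0019],[0.0055,0.0021,0.0029],[0.0082,0.0028,0.0039],[0.0109,0.0036,0.0049],[0.0133,0.0044,0.0059],[0.0158,0.0052,0.0069],[0.0182,0.0059,0.0079]], turn=[[0,0.4,-0.1],[0,0.4,-0.1],[0,0.4,-0.1],[0,0.3,-0.1],[0,0.2,-0.1],[0,0.2,-0.1],[0,0.2,-0.1],[0,0.2,-0.1]], hand=[1,1,1,1,1,1,1,1])

```text
t: 11.65
position: [0.5519, -0.221, 0.3134]
tcp_rot: [2.528, -1.864, 0.003]
ft_force: [0.8, -0.6, -8.6]
finger_gap: 0.129
```

```bash
python3 step.py 8 0 -0.007 0; python3 - <<'E'
import glob
from m import *
f=sorted(glob.glob("pics/a*.npy"),key=lambda s:float(s[6:-4]))[-1][5:-4]
import shutil; shutil.copy(f"pics/{f}.png","pics/hold.png"); d=np.load(f"pics/{f}.npy");P=wpts(d)
s=observe();W=P@R.from_rotvec(s['tcp_rot']).as_matrix().T+s['position']
im=cv2.imread("pics/hold.png").astype(int)
m=(W[...,2]>.018)&(W[...,2]<.03)&(np.hypot(W[...,0]-.552,W[...,1]+.221)<.21)&(im.min(-1)>130)
print(m.sum(),cv2.minAreaRect((W[m][:,:2]*1e3).astype(np.float32)),W[m].min(0),W[m].max(0))
E
```

```text
t11.65 rel-0.0005 f-0.0025 th-0.0030 innov0.0008 n32 w66.2 cmdf-0.0017 hinge[-0.0049 -0.4707  0.0369] roll-0.0002
t11.70 rel-0.0004 f-0.0026 th-0.0030 innov0.0000 n32 w66.1 cmdf-0.0017 hinge[-0.005  -0.4711  0.0367] roll0.0001
est [-0.0024  0.0122  0.0037] sd [0.0011 0.0081 0.0061] prog 0.47040000000000004 of 0.4704 z 0.037
pred th [-0.001 -0.     0.    -0.    -0.    -0.    -0.     0.     0.     0.001
  0.002]
[[-0.0006, -0.0001, 0.0007], [-0.0006, -0.0001, 0.0015], [-0.0006, -0.0001, 0.0024], [-0.0003, -0.0001, 0.0033], [-0.0003, -0.0001, 0.0042], [-0.0, -0.0001, 0.005], [-0.0, -0.0001, 0.0059], [-0.0, -0.0001, 0.0068]]
[[0.0, 0.1, 0.0], [0.0, 0.1, 0.0], [0.0, 0.1, 0.0], [0.0, -0.0, 0.0], [0.0, -0.0, 0.0], [0.0, -0.1, 0.0], [0.0, -0.1, 0.0], [0.0, -0.1, 0.0]]
[1, 1, 1, 1, 1, 1, 1, 1]
1909 ((551.6273193359375, -223.5272216796875), (281.5939636230469, 261.6507568359375), 84.02489471435547) [ 0.42345018 -0.37489571  0.01800832] [ 0.69479674 -0.07087396  0.02843713]
```

View pics/hold.png

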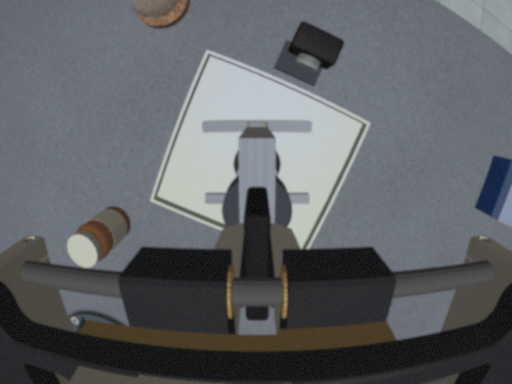

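The carrier (skids at rows 125–200) hangs over the tray. The tray outline has corners at about (208,52), (368,124), (310,248) and (152,200). The wrist view puts the tray centre at (0.5516, -0.2235), within 2.5 mm of the target. Lowering slightly and holding.

Call:
carry_out(slide=[[-0.0006,-0.0001,0.0007],[-0.0006,-0.0001,0.0015],[-0.0006,-0.0001,0.0024],[-0.0003,-0.0001,0.0033],[-0.0003,-0.0001,0.0042],[0,-0.0001,0.005],[0,-0.0001,0.0059],[0,-0.0001,0.0068]], turn=[[0,0.1,0],[0,0.1,0],[0,0.1,0],[0,0,0],[0,0,0],[0,-0.1,0],[0,-0.1,0],[0,-0.1,0]], hand=[1,1,1,1,1,1,1,1])

```text
t: 12.55
position: [0.552, -0.2211, 0.3064]
tcp_rot: [2.528, -1.865, 0.001]
ft_force: [-0.1, -0.0, -8.9]
finger_gap: 0.125
```

```bash
python3 step.py 10 0 0 0
```

```text
t12.55 rel-0.0020 f-0.0007 th-0.0028 innov-0.0025 n32 w66.2 cmdf-0.0000 hinge[-0.005  -0.4706  0.0299] roll0.0000
t12.60 rel-0.0028 f-0.0006 th-0.0034 innov-0.0003 n32 w66.3 cmdf-0.0000 hinge[-0.0051 -0.4705  0.0297] roll0.0002
est [-0.0036 -0.007   0.0032] sd [0.0011 0.0082 0.0064] prog 0.47040000000000004 of 0.4704 z 0.03
pred th [-0.004 -0.004 -0.002 -0.001  0.     0.     0.001  0.001  0.002  0.003
  0.005]
[[0.0011, -0.0001, -0.0002], [0.0011, -0.0001, -0.0002], [0.0006, -0.0001, -0.0002], [0.0003, -0.0001, -0.0002], [0.0, -0.0001, -0.0002], [-0.0003, -0.0001, -0.0002], [-0.0003, -0.0001, -0.0002], [-0.0003, -0.0001, -0.0002], [-0.0003, -0.0001, -0.0002], [-0.0003, -0.0001, -0.0002]]
[[0.0, -0.4, 0.0], [0.0, -0.4, 0.0], [0.0, -0.2, 0.0], [0.0, -0.1, 0.0], [0.0, -0.0, 0.0], [0.0, 0.1, 0.0], [0.0, 0.1, 0.0], [0.0, 0.1, 0.0], [0.0, 0.1, 0.0], [0.0, 0.1, 0.0]]
[1, 1, 1, 1, 1, 1, 1, 1, 1, 1]
```

Call:
carry_out(slide=[[0.0011,-0.0001,-0.0002],[0.0011,-0.0001,-0.0002],[0.0006,-0.0001,-0.0002],[0.0003,-0.0001,-0.0002],[0,-0.0001,-0.0002],[-0.0003,-0.0001,-0.0002],[-0.0003,-0.0001,-0.0002],[-0.0003,-0.0001,-0.0002],[-0.0003,-0.0001,-0.0002],[-0.0003,-0.0001,-0.0002]], turn=[[0,-0.4,0],[0,-0.4,0],[0,-0.2,0],[0,-0.1,0],[0,0,0],[0,0.1,0],[0,0.1,0],[0,0.1,0],[0,0.1,0],[0,0.1,0]], hand=[1,1,1,1,1,1,1,1,1,1])

```text
t: 13.65
position: [0.5519, -0.2208, 0.3065]
tcp_rot: [2.527, -1.864, 0.002]
ft_force: [0.4, -0.3, -8.6]
finger_gap: 0.129
```

```bash
python3 step.py 10 0 0 0
```

```text
t13.65 rel-0.0002 f-0.0023 th-0.0026 innov-0.0029 n32 w66.1 cmdf-0.0017 hinge[-0.005  -0.4705  0.03  ] roll0.0002
t13.70 rel-0.0006 f-0.0023 th-0.0029 innov-0.0001 n32 w66.1 cmdf-0.0017 hinge[-0.005  -0.4705  0.03  ] roll0.0002
est [-0.0031 -0.0066  0.0028] sd [0.0011 0.0085 0.0067] prog 0.47040000000000004 of 0.4704 z 0.03
pred th [-0.004 -0.004 -0.003 -0.002 -0.001 -0.001 -0.001 -0.002 -0.002 -0.002
 -0.003]
[[0.0011, 0.0, 0.0], [0.0014, 0.0, 0.0], [0.0008, 0.0, 0.0], [0.0006, 0.0, 0.0], [0.0003, 0.0, 0.0], [0.0003, 0.0, 0.0], [-0.0, 0.0, 0.0], [-0.0, 0.0, 0.0], [-0.0, 0.0, 0.0], [-0.0, 0.0, 0.0]]
[[0.0, -0.4, 0.0], [0.0, -0.5, 0.0], [0.0, -0.3, 0.0], [0.0, -0.2, 0.0], [0.0, -0.1, 0.0], [0.0, -0.1, 0.0], [0.0, -0.0, 0.0], [0.0, -0.0, 0.0], [0.0, -0.0, 0.0], [0.0, -0.0, 0.0]]
[1, 1, 1, 1, 1, 1, 1, 1, 1, 1]
```

Call:
carry_out(slide=[[0.0011,0,0],[0.0014,0,0],[0.0008,0,0],[0.0006,0,0],[0.0003,0,0],[0.0003,0,0],[0,0,0],[0,0,0],[0,0,0],[0,0,0]], turn=[[0,-0.4,0],[0,-0.5,0],[0,-0.3,0],[0,-0.2,0],[0,-0.1,0],[0,-0.1,0],[0,0,0],[0,0,0],[0,0,0],[0,0,0]], hand=[1,1,1,1,1,1,1,1,1,1])

```text
t: 14.75
position: [0.5519, -0.2207, 0.3065]
tcp_rot: [2.527, -1.864, 0.002]
ft_force: [-0.0, -0.0, -9.4]
finger_gap: 0.127
```

```bash
python3 step.py 10 0 0 0
```

```text
t14.75 rel0.0002 f-0.0023 th-0.0021 innov-0.0012 n32 w66.1 cmdf-0.0017 hinge[-0.005  -0.4705  0.03  ] roll0.0002
t14.80 rel-0.0000 f-0.0023 th-0.0023 innov-0.0001 n32 w66.1 cmdf-0.0017 hinge[-0.005  -0.4705  0.03  ] roll0.0002
est [-0.0025 -0.0052  0.0026] sd [0.0011 0.0085 0.0068] prog 0.47040000000000004 of 0.4704 z 0.03
pred th [-0.003 -0.003 -0.002 -0.     0.001  0.001  0.002  0.003  0.005  0.007
  0.011]
[[0.0011, 0.0, 0.0], [0.0011, 0.0, 0.0], [0.0008, 0.0, 0.0], [0.0006, 0.0, 0.0], [0.0003, 0.0, 0.0], [0.0003, 0.0, 0.0], [-0.0, 0.0, 0.0], [-0.0, 0.0, 0.0], [-0.0, 0.0, 0.0], [0.0003, 0.0, 0.0]]
[[0.0, -0.4, 0.0], [0.0, -0.4, 0.0], [0.0, -0.3, 0.0], [0.0, -0.2, 0.0], [0.0, -0.1, 0.0], [0.0, -0.1, 0.0], [0.0, -0.0, 0.0], [0.0, -0.0, 0.0], [0.0, -0.0, 0.0], [0.0, -0.1, 0.0]]
[1, 1, 1, 1, 1, 1, 1, 1, 1, 1]
```

Call:
carry_out(slide=[[0.0011,0,0],[0.0011,0,0],[0.0008,0,0],[0.0006,0,0],[0.0003,0,0],[0.0003,0,0],[0,0,0],[0,0,0],[0,0,0],[0.0003,0,0]], turn=[[0,-0.4,0],[0,-0.4,0],[0,-0.3,0],[0,-0.2,0],[0,-0.1,0],[0,-0.1,0],[0,0,0],[0,0,0],[0,0,0],[0,-0.1,0]], hand=[1,1,1,1,1,1,1,1,1,1])

```text
t: 15.85
position: [0.552, -0.221, 0.3065]
tcp_rot: [2.528, -1.864, 0.0]
ft_force: [0.2, -0.0, -8.4]
finger_gap: 0.125
```

```bash
python3 step.py 10 0 0 0
```

```text
t15.85 rel0.0002 f-0.0005 th-0.0003 innov-0.0013 n32 w66.1 cmdf-0.0000 hinge[-0.005  -0.4704  0.03  ] roll0.0002
t15.90 rel-0.0000 f-0.0003 th-0.0004 innov-0.0001 n32 w66.1 cmdf-0.0000 hinge[-0.005  -0.4705  0.03  ] roll0.0002
est [-0.0003  0.0005  0.0024] sd [0.0011 0.0085 0.007 ] prog 0.47040000000000004 of 0.4704 z 0.03
pred th [-0.    -0.     0.     0.001  0.001  0.002  0.003  0.004  0.006  0.009
  0.013]
[[-0.0001, -0.0, 0.0], [-0.0001, -0.0, 0.0], [-0.0001, -0.0, 0.0], [-0.0001, -0.0, 0.0], [-0.0001, -0.0, 0.0], [-0.0001, -0.0, 0.0], [-0.0001, -0.0, 0.0], [-0.0001, -0.0, 0.0], [-0.0001, -0.0, 0.0], [-0.0001, -0.0, 0.0]]
[[0.0, -0.0, 0.0], [0.0, -0.0, 0.0], [0.0, -0.0, 0.0], [0.0, -0.0, 0.0], [0.0, -0.0, 0.0], [0.0, -0.0, 0.0], [0.0, -0.0, 0.0], [0.0, -0.0, 0.0], [0.0, -0.0, 0.0], [0.0, -0.0, 0.0]]
[1, 1, 1, 1, 1, 1, 1, 1, 1, 1]
```

Call:
carry_out(slide=[[0,0,0],[0,0,0],[0,0,0],[0,0,0],[0,0,0],[0,0,0],[0,0,0],[0,0,0],[0,0,0],[0,0,0]], turn=[[0,0,0],[0,0,0],[0,0,0],[0,0,0],[0,0,0],[0,0,0],[0,0,0],[0,0,0],[0,0,0],[0,0,0]], hand=[1,1,1,1,1,1,1,1,1,1])

```text
t: 16.95
position: [0.5521, -0.2211, 0.3065]
tcp_rot: [2.528, -1.865, 0.0]
ft_force: [0.1, -0.2, -8.4]
finger_gap: 0.128
```

```bash
python3 step.py 10 0 0 0
```

```text
t16.95 rel-0.0002 f-0.0005 th-0.0007 innov-0.0021 n32 w66.1 cmdf-0.0000 hinge[-0.005  -0.4706  0.03  ] roll0.0002
t17.00 rel-0.0001 f-0.0005 th-0.0006 innov0.0001 n32 w66.1 cmdf-0.0000 hinge[-0.005  -0.4706  0.03  ] roll0.0003
est [-0.0007 -0.0001  0.0021] sd [0.0011 0.0085 0.007 ] prog 0.47040000000000004 of 0.4704 z 0.03
pred th [-0.001 -0.001 -0.001 -0.001 -0.001 -0.001 -0.001 -0.001 -0.001 -0.001
 -0.001]
[[-0.0001, 0.0, -0.0], [-0.0001, 0.0, -0.0], [-0.0001, 0.0, -0.0], [-0.0001, 0.0, -0.0], [-0.0001, 0.0, -0.0], [-0.0001, 0.0, -0.0], [-0.0001, 0.0, -0.0], [-0.0001, 0.0, -0.0], [-0.0001, 0.0, -0.0], [-0.0001, 0.0, -0.0]]
[[0.0, -0.0, 0.0], [0.0, -0.0, 0.0], [0.0, -0.0, 0.0], [0.0, -0.0, 0.0], [0.0, -0.0, 0.0], [0.0, -0.0, 0.0], [0.0, -0.0, 0.0], [0.0, -0.0, 0.0], [0.0, -0.0, 0.0], [0.0, -0.0, 0.0]]
[1, 1, 1, 1, 1, 1, 1, 1, 1, 1]
```

Call:
carry_out(slide=[[0,0,0],[0,0,0],[0,0,0],[0,0,0],[0,0,0],[0,0,0],[0,0,0],[0,0,0],[0,0,0],[0,0,0]], turn=[[0,0,0],[0,0,0],[0,0,0],[0,0,0],[0,0,0],[0,0,0],[0,0,0],[0,0,0],[0,0,0],[0,0,0]], hand=[1,1,1,1,1,1,1,1,1,1])

```text
t: 18.05
position: [0.5521, -0.2211, 0.3065]
tcp_rot: [2.528, -1.865, 0.0]
ft_force: [-0.6, 0.7, -8.5]
finger_gap: 0.126
```

```bash
python3 step.py 8 0 -0.016 0
```

```text
t18.05 rel-0.0008 f-0.0005 th-0.0013 innov-0.0005 n32 w66.1 cmdf-0.0000 hinge[-0.005  -0.4706  0.03  ] roll0.0002
t18.10 rel-0.0009 f-0.0004 th-0.0013 innov0.0000 n32 w66.2 cmdf-0.0000 hinge[-0.005  -0.4705  0.03  ] roll0.0002
est [-0.0014 -0.0013  0.002 ] sd [0.0011 0.0085 0.0071] prog 0.47040000000000004 of 0.4704 z 0.03
pred th [-0.001 -0.001 -0.001 -0.     0.001  0.002  0.003  0.004  0.006  0.009
  0.014]
[[0.0002, 0.0, 0.002], [0.0002, 0.0, 0.004], [0.0002, 0.0, 0.006], [-0.0001, 0.0, 0.008], [-0.0001, 0.0, 0.01], [-0.0001, 0.0, 0.012], [-0.0001, 0.0, 0.014], [-0.0001, 0.0, 0.016]]
[[0.0, -0.1, 0.0], [0.0, -0.1, 0.0], [0.0, -0.1, 0.0], [0.0, -0.0, 0.0], [0.0, -0.0, 0.0], [0.0, -0.0, 0.0], [0.0, -0.0, 0.0], [0.0, -0.0, 0.0]]
[1, 1, 1, 1, 1, 1, 1, 1]
```

Call:
carry_out(slide=[[0.0002,0,0.002],[0.0002,0,0.004],[0.0002,0,0.006],[-0.0001,0,0.008],[-0.0001,0,0.01],[-0.0001,0,0.012],[-0.0001,0,0.014],[-0.0001,0,0.016]], turn=[[0,-0.1,0],[0,-0.1,0],[0,-0.1,0],[0,0,0],[0,0,0],[0,0,0],[0,0,0],[0,0,0]], hand=[1,1,1,1,1,1,1,1])

```text
t: 18.95
position: [0.552, -0.221, 0.2903]
tcp_rot: [2.528, -1.865, 0.0]
ft_force: [0.3, 1.3, -9.3]
finger_gap: 0.129
```

```bash
python3 step.py 10 0 -0.0095 0
```

```text
t18.95 rel0.0003 f-0.0005 th-0.0002 innov-0.0005 n32 w66.1 cmdf-0.0000 hinge[-0.005  -0.4705  0.0138] roll0.0002
t19.00 rel-0.0001 f-0.0001 th-0.0003 innov-0.0002 n32 w66.1 cmdf-0.0000 hinge[-0.0052 -0.4704  0.0135] roll0.0006
est [-0.0001  0.0023  0.0018] sd [0.0011 0.0082 0.007 ] prog 0.47040000000000004 of 0.4704 z 0.013999999999999999
pred th [ 0.     0.    -0.    -0.001 -0.001 -0.001 -0.002 -0.003 -0.003 -0.005
 -0.006]
[[-0.0002, -0.0001, 0.0006], [-0.0002, -0.0001, 0.0015], [-0.0002, -0.0001, 0.0025], [0.0001, -0.0001, 0.0034], [0.0001, -0.0001, 0.0044], [0.0001, -0.0001, 0.0053], [0.0001, -0.0001, 0.0063], [0.0001, -0.0001, 0.0072], [0.0001, -0.0001, 0.0082], [0.0001, -0.0001, 0.0091]]
[[0.0, 0.1, 0.0], [0.0, 0.1, 0.0], [0.0, 0.1, 0.0], [0.0, -0.0, 0.0], [0.0, -0.0, 0.0], [0.0, -0.0, 0.0], [0.0, -0.0, 0.0], [0.0, -0.0, 0.0], [0.0, -0.0, 0.0], [0.0, -0.0, 0.0]]
[1, 1, 1, 1, 1, 1, 1, 1, 1, 1]
```

Call:
carry_out(slide=[[0,0,0.001],[0,0,0.002],[0,0,0.003],[0,0,0.004],[0,0,0.005],[0,0,0.006],[0,0,0.007],[0,0,0.0078],[0,0,0.0084],[0,0,0.0088]], turn=[[0,0,0],[0,0,0],[0,0,0],[0,0,0],[0,0,0],[0,0,0],[0,0,0],[0,0,0],[0,0,0],[0,0,0]], hand=[1,1,1,1,1,1,1,1,1,1])

```text
t: 20.05
position: [0.552, -0.2209, 0.2816]
tcp_rot: [2.528, -1.865, -0.0]
ft_force: [0.0, 0.6, -4.7]
finger_gap: 0.132
```

```bash
python3 step.py 5 0 -0.0007 0; python3 -c "
from rig import observe;s=observe();print(s['t'],s['position'],s['ft_force'])"
```

```text
t20.05 rel0.0023 f-0.0001 th0.0022 innov0.0033 n32 w66.2 cmdf-0.0000 hinge[-0.0051 -0.4703  0.0051] roll0.0003
t20.10 rel0.0033 f-0.0001 th0.0032 innov0.0008 n32 w66.3 cmdf-0.0000 hinge[-0.0051 -0.4703  0.0051] roll0.0004
est [0.0032 0.0069 0.0026] sd [0.0011 0.0085 0.0071] prog 0.47040000000000004 of 0.4704 z 0.004499999999999999
pred th [ 0.004  0.004  0.002  0.001 -0.001 -0.002 -0.003 -0.005 -0.007 -0.01
 -0.014]
[[-0.001, -0.0, 0.0008], [-0.001, -0.0, 0.0009], [-0.0008, -0.0, 0.001], [-0.0002, -0.0, 0.0012], [0.0001, -0.0, 0.0013]]
[[0.0, 0.4, 0.0], [0.0, 0.4, 0.0], [0.0, 0.3, 0.0], [0.0, 0.1, 0.0], [0.0, -0.0, 0.0]]
[1, 1, 1, 1, 1]
20.15 [ 0.55194552 -0.22093258  0.28161824] [-0.14743682  0.71817006 -5.24498872]
```

Call:
carry_out(slide=[[0,0,0.0004],[0,0,0.0008],[0,0,0.001],[0,0,0.001]], turn=[[0,0,0],[0,0,0],[0,0,0],[0,0,0]], hand=[1,1,1,1])

```text
t: 20.55
position: [0.5521, -0.2209, 0.2816]
tcp_rot: [-2.528, 1.865, -0.001]
ft_force: [-2.0, 2.9, 5.2]
finger_gap: 0.13
```

```bash
python3 - <<'E'
from m import *
for i in range(2):
    s=observe(); grab("wrist",f"z{i}"); print(s['t'],s['position'],s['ft_force'],s['wrist_torque'],(edges(f"z{i}")[0].mean()-256.49)*.0067,R.from_rotvec(s['tcp_rot']).as_matrix()[2])
E
```

```text
20.55 [ 0.55213354 -0.2208765   0.28155117] [-2.03538863  2.94397352  5.18514083] [0.88358157 1.0127695  0.04700322] 0.001323249999999939 [ 6.18470161e-04 -5.61783555e-04 -9.99999651e-01]
20.6 [ 0.55211371 -0.22089127  0.28152582] [-2.57416108  2.2426592   5.7684672 ] [ 0.88438309  1.0250194  -0.00542148] 0.001323249999999939 [ 5.82594029e-04 -5.11537660e-04 -9.99999699e-01]
```

Call:
carry_out(slide=[[0,0,-0.0004],[0,0,-0.0004],[0,0,-0.0004],[0,0,-0.0004],[0,0,-0.0004],[0,0,-0.0004],[0,0,-0.0004],[0,0,-0.0004],[0,0,-0.0004],[0,0,-0.0004]], turn=[[0,0,0],[0,0,0],[0,0,0],[0,0,0],[0,0,0],[0,0,0],[0,0,0],[0,0,0],[0,0,0],[0,0,0]], hand=[1,0.8,0.7,0.5,0.3,0.2,0.2,0.2,0.2,0.2])

```text
t: 21.65
position: [0.5521, -0.2209, 0.2819]
tcp_rot: [-2.528, 1.865, -0.001]
ft_force: [0.2, -0.1, -0.2]
finger_gap: 0.788
```

```bash
python3 - <<'E'
from m import *
s=observe(); grab("wrist","r0"); print(s['t'],s['position'],s['ft_force'],s['finger_gap'],(edges("r0")[0].mean()-256.49)*.0067)
P=wpts(np.load("pics/r0.npy"));W=P@R.from_rotvec(s['tcp_rot']).as_matrix().T+s['position'];z=W[...,2]
m=np.zeros(z.shape,bool);m[100:235,235:280]=1;q=W[m&(z>.31)&(z<.34)];print("tabtop",len(q),q.mean(0),q[:,2].std())
E
```

```text
21.65 [ 0.55213354 -0.22087695  0.28193879] [ 0.17200751 -0.13813918 -0.16679784] 0.7878892972857876 -0.005167375000000061
tabtop 800 [ 0.57717892 -0.21301653  0.32305274] 0.00432686718432217
```

Call:
carry_out(slide=[[0,0,-0.01],[0,0,-0.03],[0,0,-0.06],[0,0,-0.09],[0,0,-0.12],[0,0,-0.15],[0,0,-0.16],[0,0,-0.16],[0,0,-0.16],[0,0,-0.16]], turn=[[0,0,0],[0,0,0],[0,0,0],[0,0,0],[0,0,0],[0,0,0],[0,0,0],[0,0,0],[0,0,0],[0,0,0]], hand=[0.2,0.2,0.2,0.2,0.2,0.2,0.2,0.2,0.2,0.2])

```text
t: 22.7
position: [0.5518, -0.2207, 0.4403]
tcp_rot: [2.528, -1.865, -0.003]
ft_force: [0.2, 0.8, -0.7]
finger_gap: 0.799
```

```bash
python3 - <<'E'
from h import *
s=observe();p,d=grab("wrist","end");grab("scene","scene_end")
P=wpts(d);W=P@R.from_rotvec(s['tcp_rot']).as_matrix().T+s['position'];z=W[...,2]
m=np.zeros(z.shape,bool);m[80:270,180:330]=1
for nm,a,b in(("tabtop",.318,.335),("bar",.264,.28),("head",.226,.24)):
    q=W[m&(z>a)&(z<b)];r=cv2.minAreaRect((q[:,:2]*1e3).astype(np.float32));print(nm,len(q),q.mean(0).round(4),r)
a=cv2.imread("pics/scene_end.png")[90:290,60:330];b=cv2.imread("pics/end.png")[60:260,120:390]
cv2.imwrite("pics/fin.png",cv2.resize(np.vstack([a,b]),None,fx=1.5,fy=1.5,interpolation=2));print(s['t'],s['ft_force'])
E
```

```text
tabtop 702 [ 0.5526 -0.2206  0.3254] ((551.7762451171875, -220.72882080078125), (58.995975494384766, 11.105173110961914), 17.484840393066406)
bar 1136 [ 0.5624 -0.2174  0.2737] ((551.6597900390625, -220.81353759765625), (116.55044555664062, 22.008480072021484), 17.045087814331055)
head 568 [ 0.5519 -0.2206  0.2336] ((550.9759521484375, -220.88653564453125), (46.230220794677734, 52.701744079589844), 17.502384185791016)
22.7 [ 0.17754106  0.84238755 -0.7164537 ]
```

View pics/fin.png

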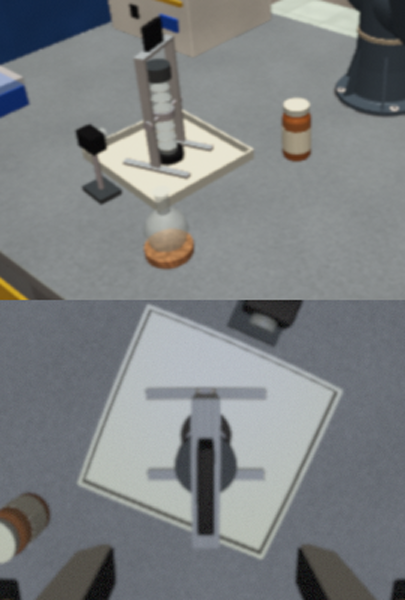

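The carrier stands in the middle of the tray at (0.552, -0.221). The tab top is at 0.325 and the head top at 0.233, which matches standing on the 5 mm floor. The head centre lies on the carrier's centre line, the gripper is clear, and the jar and flask in view have not moved.

```bash
python3 -c "
from rig import sign_off;print(sign_off())"
```

```text
the job is handed in; nothing more can be done
None
```

The carrier is standing in the middle of the tray with the cylinder upright, the gripper is clear, and the job is handed in at about 23 s of the 64 s allowed.

- **Carry:** I lifted the carrier by the tab about 45 mm. The cylinder was balanced by tilting the carrier up to about 3°, using the wrist camera and a motion model. Midway through the carry my corrections began to overreact, with measured lean reaching 0.02 rad and predicted lean 0.04 rad. I refitted the model in flight and the lean settled.
- **Hold:** I held it 25–32 mm above the tray floor for about 6.5 s, with lean within 0.004 rad and the carrier level to within about 0.01 rad.
- **Set-down:** It touched down slowly, and the force after contact was about 5 N.

**Last checks:**
- **Position:** The carrier is at (0.552, -0.221). The tray centre came out as (0.552, -0.2235) from the wrist camera and (0.552, -0.221) from the scene camera, so the two disagree by 2.5 mm.
- **Height:** The tab top is at 0.325 m and the head top at about 0.233 m, which matches standing on the tray floor.
- **Upright:** The head centre is within 1 mm of the carrier's centre line. Right after release one reading showed a lean of -0.005 rad; I put this down to the opened fingers or a small shift, and it did not show after retracting.
- **Orientation:** The carrier kept its original yaw, so it sits about 23° to the tray's sides.
- **Other glassware:** The flask and jar look unmoved. I did not look at the beaker again at the end, but the arm never went near it.

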